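# Portion three walnuts from the gravity dispenser

## Task

Take the empty glass bowl from the upper wooden tray and set it gently upright on the dispenser's base plate under the spout. Then turn the dispenser's wing knob exactly three clicks clockwise, as seen facing the knob, so that three walnuts drop into the bowl; leave the knob resting in its third click, the bowl under the spout, and the ladle, the egg mould and everything else where they are.

Things in the scene. Friction and masses are not known exactly. Their poses are not given: they have to be found in the camera images.
- dispenser: Countertop gravity nut dispenser, fixed. Origin on the counter (z = 0) straight below the spout; z up; its front, where the knob is, looks along its own -x; the right-hand side for someone facing the knob is its own -y. Round drum with the paddle wheel: radius 52 mm about the x axis at height 250 mm, from x -24 to +24 mm. A crock and a griddle stand well behind it.
- bowl_place (a point): Top of the steel base plate straight below the spout: the plate is 8 mm thick and reaches in the dispenser's frame from x -85 to +130 mm and y -85 to +85 mm. Behind it a black spine, 70 mm wide (y) and 318 mm high, stands from x = +93 mm on. The point's axes are the dispenser's.
- spout (a point): Centre of the black spout's lower opening, 185 mm above the counter, over the dispenser's origin. The spout measures 56 mm (dispenser's y) by 48 mm (x) and hangs 13 mm below the drum. Walnuts fall straight down from it, within about 25 mm of the centre.
- hopper_neck (a point): Foot of the clear hopper, on its upright centre line, 293 mm above the counter: a tube of outer radius 26 mm to height 383 mm, widening to radius 50 mm at 423 mm, lid on top at 531 mm. It stands 95 mm behind the knob's middle, so a tool working at the knob must keep clear of it.
- knob_axis (a point): Middle of the wing knob, on its level turning axis (the dispenser's own x), 95 mm in front of the spout centre, 250 mm above the counter. This point does not turn. The knob is a straight black bar on a round hub of radius 18 mm: 52 mm to either side of the axis, 14 mm thick, 22 mm deep along the axis; a black bearing of radius 14 mm carries its shaft behind.
- wing_rest (a point): Where the knob's right-hand wing tip (marked by a white dot) is at the start, with the bar level: 52 mm to the right of the axis for someone facing the knob. Fixed point, does not turn with the knob. Pressed down here, the knob turns clockwise.
- knob (a joint): Angle of the wing knob in rad, 0 at the start, growing clockwise for someone facing it. A click every pi/2: at 0 and 2 clicks the bar lies level, at 1 and 3 (4.712) it stands upright. No end stops. A click takes up to 0.15 N m (3 to 5 N on a wing); past half a click it snaps on into the next, let go earlier it springs back. Each click clockwise drops one walnut.
- bowl: Empty thick-walled glass bowl, round, about 0.4 kg: rim 132 mm across outside, 58 mm high, foot 80 mm across, wall 8 mm thick, leaning about 18 degrees outward all round (outer radius 57.5 mm at 32 mm up, 66 mm at the rim); inner floor 8 mm above its underside. Origin at the centre of its underside, z up. It starts in the upper tray, at one end of it or the other.
- trays: Two stacked wooden trays, fixed, each 300 mm (x) by 400 mm (y). Origin on the counter under their centre. Upper tray: floor at height 78 mm, top of its 10 mm thick walls at 106 mm. Bowl and egg mould lie near its two ends (y about +112 and -112 mm), the ladle across the middle.
- egg_mould: Orange silicone egg ring, 100 mm across and 18 mm high, with a tab at its +x side to 62 mm from the centre; origin at the centre of its underside. Loose, to be left in place.
- ladle: Steel ladle in the middle of the upper tray: cup 66 mm across and 24 mm high, origin under the cup's centre, handle 9 mm thick along its own -x to 190 mm. Loose, to be left in place.
- walnut1: Walnut in its shell, round, 33 mm across, 12 g; origin at its centre. In the paddle wheel's right-hand pocket, drops at the first click.
- walnut2: Walnut in its shell, round, 33 mm across, 12 g; origin at its centre. In the paddle wheel's upper pocket, drops at the second click.
- walnut3: Walnut in its shell, round, 33 mm across, 12 g; origin at its centre. First in the hopper's neck, drops at the third click.
- walnut4: Walnut in its shell, round, 33 mm across, 12 g; origin at its centre. Farther up in the hopper: must stay in the dispenser.
- walnut5: Walnut in its shell, round, 33 mm across, 12 g; origin at its centre. Farther up in the hopper: must stay in the dispenser.
- walnut6: Walnut in its shell, round, 33 mm across, 12 g; origin at its centre. Farther up in the hopper: must stay in the dispenser.
Things that resemble listed ones, but are neither listed nor needed, are in the scene too. There is more than one size of the bowl; the one meant has the size given above.

How it is judged:
On the way:
1. the bowl stands upright under the spout, let go, before the knob is turned (horizontal distance between bowl and spout below 0.035 m and z of bowl in the frame of dispenser between 0.003 and 0.013 m and angle between bowl's own z axis and vertical below 0.1 rad and linear speed of bowl below 0.02 m/s and contact force between bowl and the fingers below 0.1 N and value of joint knob between -0.3 and 0.3 rad), for 0.2 s.
At the end, for the whole second after the job is handed in: The bowl stands at rest, upright (within 0.10 rad) on the base plate with its centre within 35 mm of the spout's; walnuts 1 to 3 lie at rest in it and walnuts 4 to 6 are still in the dispenser; the knob rests in its third click clockwise (4.71 rad within 0.2) (horizontal distance between bowl and spout below 0.035 m and z of bowl in the frame of dispenser between 0.003 and 0.013 m and angle between bowl's own z axis and vertical below 0.1 rad and horizontal distance between each of walnut1, walnut2, walnut3 and bowl below 0.055 m and z of walnut1 in the frame of bowl between 0.005 and 0.06 m and z of walnut2 in the frame of bowl between 0.005 and 0.06 m and z of walnut3 in the frame of bowl between 0.005 and 0.06 m and height (world z) of each of walnut4, walnut5, walnut6 above 0.2 m and value of joint knob between 4.512 and 4.912 rad and velocity of joint knob between -0.1 and 0.1 rad/s and linear speed of bowl below 0.02 m/s and linear speed of each of walnut1, walnut2, walnut3 below 0.05 m/s); the robot touches nothing.
It fails at once if the knob is turned on into a fourth click, or backwards by half a click (value of joint knob above 5.512 rad or value of joint knob below -0.8 rad).
It fails at once if the glass bowl is dropped (moves faster than 0.35 m/s while not held, a fall of about 6 mm) (linear speed of bowl above 0.35 m/s and contact force between bowl and the fingers below 3 N).
It fails at once if the glass bowl is banged down on the base plate or against the dispenser (over 40 N) (contact force between bowl and dispenser above 40 N).
It fails at once if the bowl is tipped over (beyond 0.8 rad) (angle between bowl's own z axis and vertical above 0.8 rad).
It fails at once if the egg mould or the ladle is moved by more than 40 mm (distance of any of egg_mould, ladle from where it was at the start of the episode above 0.04 m).
It also fails if it takes over 69 s, if anything falls off the work surface, if the arm or the gripper's body presses on something with over 40 N, if the wrist force passes 120 N, or if a joint passes its speed limit or range.

## Robot

A 6-joint arm with a two-finger parallel gripper is mounted at the origin on the work surface. World frame = base frame: x ahead of the robot, y to its left, z up, the work surface at z = 0. Lengths are in m, angles in rad, forces in N, time in s.
With the tool pointing down it reaches from about 0.425 to 0.95 m from the base axis. Payload 3.5 kg.
Tool frame: the origin (TCP) lies midway between the tips of the shut fingers; the grasp point (between the pads) lies ctrl.grasp_offset behind it (ctrl.grasp_offset is the distance from the TCP to the grasp point, in m); x points along the fingers, y is the direction in which the jaws open and shut, and the axes are right-handed (so a half turn about x gives the same grasp; the last joint's range is limited). The gripper opens to 85 mm and grips with 20 to 120 N. Pads are 22 mm wide; open, the fingers measure 114 mm over their backs; the gripper's body (76 mm by 85 mm) begins 54 mm behind the grasp point. The pads swing forward as they close: fully open they stand 13 mm farther back than shut.
Start: joints at [0.987, 0.286, 1.577, -0, 1.279, -0.15], TCP at [0.284, 0.612, 0.231] pointing down, gripper open.
Joint ranges: [-2.77, 2.77], [-0.9, 2.22], [0.21, 2.48], [-1.53, 4.67], [0.24, 2.81], [-2.84, 2.84]. Speed limits (rad/s): [2.79, 2.79, 3.14, 3.14, 3.14, 3.14].

## Interface

Orientations are given as a unit quaternion [x, y, z, w].
In Python, from plant import readout, read_camera, sign_off, ctrl gives the robot as it stands.
- The arm moves only by the tool drive_tool, never from a script. Its argument "steps" is a list of rows, each a list of 5 numbers: the shift along the tool's x, y, z in cm, then the turn about the tool's x in degrees, then the opening, from 0 (shut) to 1 (fully open). A call has 1 to 10 rows; each row shifts and turns the commanded pose from where the row before left it, along the tool's axes as they then stand; what a row does not reach is not made up. A row lasts 1/10 s, in which the tool goes at most 50 mm and 8.59 degrees, less where a joint would pass 70% of its speed; a pose out of reach is approached as far as the arm can. A call is refused whole if a number of a shift passes 5 or a number of a turn 8.59, either way. A call with a gripper value outside its range is refused whole. The fingers move at their own pace and stop on an object; "force" is the grip in N (left out, the last holds). Time passes only in rows, so rows that do not move let the fingers close. It gives the time, the measured TCP pose, the force and the opening at its end, in the units of the state.
- readout.get_state(): the state, without advancing time (a new reading comes with each control period).
- read_camera(name): name is "scene" or "top" or "wrist"; returns a dict with "frame" (384x512x3 uint8, red, green, blue), "vertical_fov" (degrees; the focal length in pixels is half the picture's height over the tangent of half this angle, whatever the lens; pixels are square), "cx", "cy" (the principal point, pixels), "eye" and "orientation" of the camera in the world. Camera axes: x right, y up, looking along -z (the intrinsics and any distortion apply to the point x, -y, -z); pixel columns grow to the right and rows downward; lengths in m; the calibration is good to about 2 mm. The wrist camera is an equidistant fisheye: a pixel r from the principal point sees the ray r / f radians off the axis. A picture is of the moment at which its call begins. There is no depth.
- sign_off(): hands the job in, once; it reports no verdict.
The state is a dict: "time": time; "qpos": joint angles; "dq": joint speeds; "joint_efforts": joint torques, N m; "eef_pos": TCP position; "tcp_rot": TCP orientation; "contact_force": force on the tool from outside, world axes, zero at the start; "wrist_torque": the same for the moment, N m; "opening": opening from 0.0 (shut) to 1.0 (fully open).
Only numpy, scipy, OpenCV 4.12 (cv2) and the standard library are available. Lean on these libraries where they do the work, as an engineer would, in place of code of your own. Each camera call takes 0.05 s, during which the arm holds its last target. There are 200 camera calls.

## Working session

There is one attempt and no reset: what is moved stays moved. The work goes in short steps, Python scripts to look and compute and a tool call to move; the robot and the scene stay as the last step left them, time stands still between calls to the robot, and variables do not carry over. Pictures are saved under pics/ and viewed, about 8 in all and at most 12, crops included, and the job is handed in when it is done.

Besides the shell and the picture viewer there is one more tool, called after "Call:" in YAML: its name, and indented under it one key for each argument. drive_tool: Moves the arm, as the interface text tells. Its arguments: {"type":"object","properties":{"steps":{"type":"array","items":{"type":"array","items":{"type":"number"}}},"force":{"type":"number"}},"required":["steps"]}

```bash
mkdir -p pics; ls; python3 - <<'E'
from plant import readout, read_camera, ctrl
import cv2,numpy as np
s=readout.get_state();print(s)
print(ctrl.grasp_offset)
ims=[]
for n in("scene","top"):
    c=read_camera(n);cv2.imwrite(f"pics/{n}0.png",c["frame"][:,:,::-1]);print(n,{k:v for k,v in c.items() if k!="frame"})
    ims.append(c["frame"][:,:,::-1])
E
```

```text
pics
{'time': 0.0, 'qpos': array([ 9.86976343e-01,  2.87195547e-01,  1.57819258e+00,  9.96473422e-06,
        1.27857076e+00, -1.50011433e-01]), 'dq': array([-4.39030381e-04, -3.58630366e-04, -7.46603467e-04,  5.60831002e-05,
       -2.41345159e-03, -5.50379099e-04]), 'joint_efforts': array([ 1.31548088e-03, -4.05969322e+01, -2.92635065e+01, -8.80848052e-05,
        5.53212507e-03,  6.02139778e-06]), 'eef_pos': array([0.28333455, 0.61193209, 0.22991881]), 'tcp_rot': array([ 0.15139586,  0.69084067, -0.15295525,  0.69023414]), 'contact_force': array([ 0.52876094, -0.22065334, -0.93383139]), 'wrist_torque': array([-0.00011718,  0.0258477 ,  0.06109692]), 'opening': 1.0015643756285653}
0.0187
scene {'vertical_fov': 56.62312936728046, 'cx': 259.7414615045615, 'cy': 188.81735655640614, 'eye': array([1.09045798, 0.3150816 , 0.71585993]), 'orientation': array([0.22382734, 0.41007092, 0.77125357, 0.43233215])}
top {'vertical_fov': 42.870969635924745, 'cx': 251.18134366122354, 'cy': 185.5367222879771, 'eye': array([ 0.32441798, -0.04645076,  1.73289333]), 'orientation': array([-0.03937024,  0.04548689,  0.71177247, -0.69982918])}
```

View pics/scene0.png

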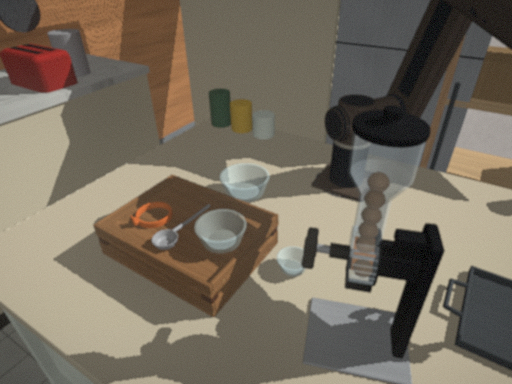

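View pics/top0.png

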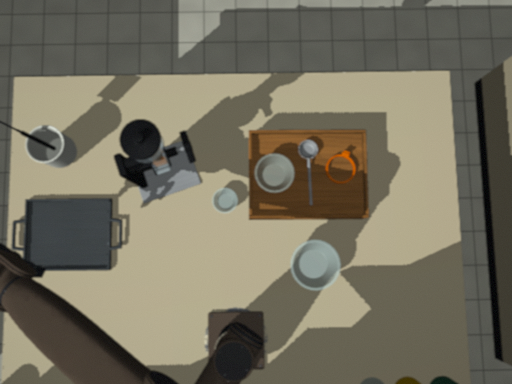

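Bowl candidates in the top view: glass bowl in the tray (274,173), a larger bowl on the counter (316,265) and a small dish (226,200). I choose the one in the tray. It is at the end opposite the orange ring at (341,168), and the ladle lies between them. The dispenser is at about (150,160), with its knob at (187,150) facing the tray.

```bash
cat > h.py <<'E'
import numpy as np, cv2
from scipy.spatial.transform import Rotation as R
from plant import readout, read_camera, ctrl
def f(c): return 192/np.tan(np.radians(c["vertical_fov"])/2)
def ray(c,u,v):
    x=(u-c["cx"])/f(c); y=(v-c["cy"])/f(c)
    if c.get("fish"):
        r=np.hypot(x,y); k=np.sin(r)/max(r,1e-9); d=np.array([x*k,-y*k,-np.cos(r)])
    else: d=np.array([x,-y,-1.])
    return R.from_quat(c["orientation"]).apply(d)
def onz(c,u,v,z):
    d=ray(c,u,v); return c["eye"]+d*(z-c["eye"][2])/d[2]
def proj(c,p):
    q=R.from_quat(c["orientation"]).inv().apply(np.asarray(p)-c["eye"]); a=np.array([q[0],-q[1]])
    if c.get("fish"): 
        r=np.hypot(*a); a=a/max(r,1e-9)*np.arctan2(r,-q[2])
    else: a=a/-q[2]
    return a*f(c)+[c["cx"],c["cy"]]
def cam(n):
    c=read_camera(n); c["fish"]=n=="wrist"; c["bgr"]=c["frame"][:,:,::-1].copy(); return c
E
python3 - <<'E'
from h import *
t=cam("top");s=cam("scene")
cv2.imwrite("pics/c1.png",cv2.resize(t["bgr"][110:222,105:295],None,fx=4.2,fy=4.2,interpolation=cv2.INTER_CUBIC))
cv2.imwrite("pics/c2.png",cv2.resize(s["bgr"][185:384,180:445],None,fx=3,fy=3,interpolation=cv2.INTER_CUBIC))
for u,v in [(251,131),(367,130),(368,218),(250,219)]: print("tray",onz(t,u,v,.106))
for r in (.136,): print("bowl",onz(t,274,173,r),onz(t,254,173,r),onz(t,294,173,r))
E
```

```text
tray [ 0.70716899 -0.06488786  0.106     ]
tray [ 0.70449002 -0.45975865  0.106     ]
tray [ 0.40530722 -0.44938198  0.106     ]
tray [ 0.40865497 -0.05638849  0.106     ]
bowl [ 0.55741145 -0.13800124  0.136     ] [ 0.55848488 -0.07199297  0.136     ] [ 0.55633734 -0.20405111  0.136     ]
```

View pics/c1.png

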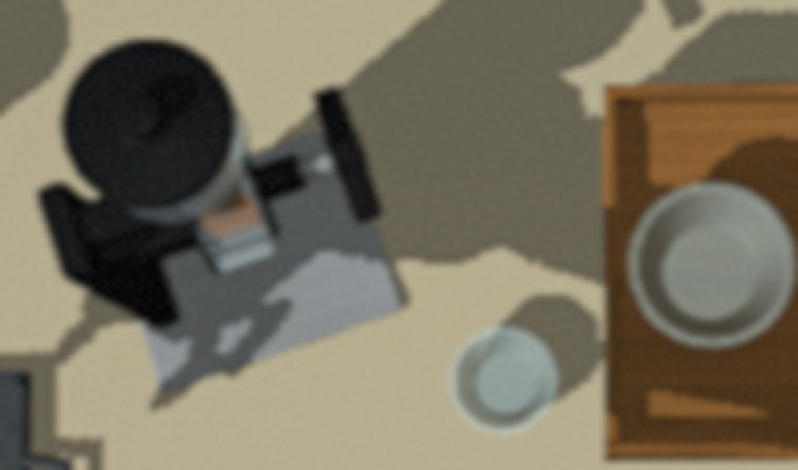

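View pics/c2.png

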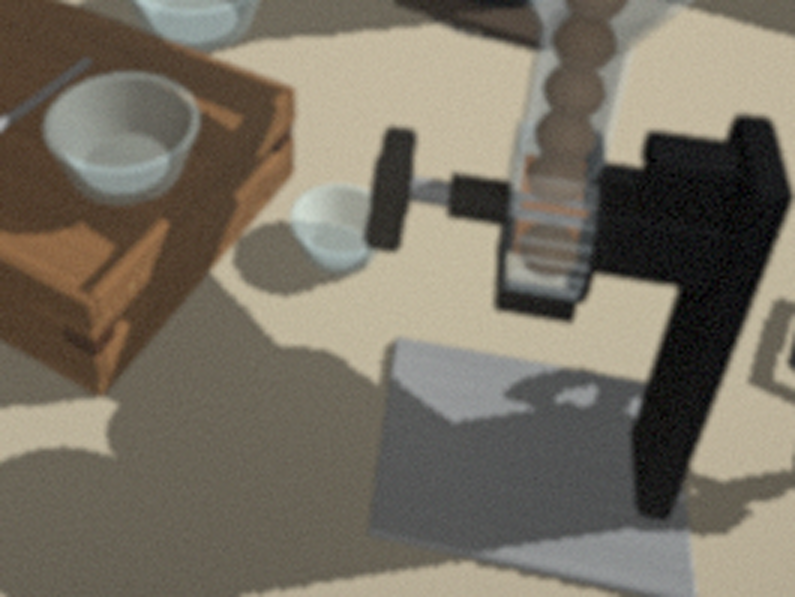

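```bash
python3 - <<'E'
from h import *
t=cam("top");s=cam("scene")
T=lambda x,y,z:onz(t,105+x/4.2-.4,110+y/4.2-.4,z)
S=lambda x,y,z:onz(s,180+x/3-.33,185+y/3-.33,z)
print("plate top",T(405,305,.008),T(165,385,.008))
a,b,c=S(395,340,.008),S(372,530,.008),S(693,597,.008);print("plate scene",a,b,c,np.linalg.norm(a-b),np.linalg.norm(b-c))
p,q=T(328,92,.257),T(369,216,.257);print("bar",p,q,np.linalg.norm(p-q),(p+q)/2)
p,q=S(398,130,.257),S(386,247,.25);print("bar scene",p,q)
x=(b-a)[:2];print("yaw from front edge",np.degrees(np.arctan2(-x[0],x[1]))," ")
d=(T(165,385,.008)-T(405,305,.008));print("edge x dir top",np.degrees(np.arctan2(d[1],d[0])))
d=c-b;print("edge x scene",np.degrees(np.arctan2(d[1],d[0])))
d=T(369,216,.257)-T(328,92,.257);print("bar y dir",np.degrees(np.arctan2(d[1],d[0]))+90)
# bowl by mask in scene: rim
print("bowl scene rim centre",S(122,125,.136),S(45,128,.136),S(199,123,.136))
print("lid",T(150,124,.531))
E
```

```text
plate top [0.54721721 0.11475262 0.008     ] [0.48268061 0.31681459 0.008     ]
plate scene [0.54702674 0.1185451  0.008     ] [0.70095593 0.17279259 0.008     ] [0.63316015 0.37037713 0.008     ] 0.16320841134406175 0.20889212244024097
bar [0.67333446 0.14705435 0.257     ] [0.58076163 0.117317   0.257     ] 0.09723188442674266 [0.62704804 0.13218568 0.257     ]
bar scene [0.58357317 0.11798986 0.257     ] [0.67484006 0.15304912 0.25      ]
yaw from front edge -70.58659995727633  
edge x dir top 107.71296910832875
edge x scene 108.93826971120367
bar y dir -72.19132505889269
bowl scene rim centre [ 0.56293753 -0.13360941  0.136     ] [ 0.5992151  -0.18629655  0.136     ] [ 0.52755151 -0.07994058  0.136     ]
lid [0.59076165 0.21696515 0.531     ]
```

Crop 1 shows the tray bowl centred at (710,265), with a rim about 130 mm across, which matches. The knob bar runs from (328,92) to (369,216). Crop 2 shows the plate's front edge from (395,340) to (372,530).

- **Dispenser:** origin about (0.597, 0.224), own x at 108°; plate, bar and knob agree to within 4 mm.
- **Bowl:** about (0.559, −0.136).
- **Plan:** pinch the rim on the dispenser's +y side and set the bowl down about 45 mm to the +y side, so the gripper clears the drum. Then push it under the spout with an open finger.

```bash
cat >> h.py <<'E'
O=np.array([.597,.224,0]); A=np.radians(108.2)
ex=np.array([np.cos(A),np.sin(A),0]); ey=np.array([-np.sin(A),np.cos(A),0])
def disp(x,y,z): return O+ex*x+ey*y+[0,0,z]
def delta(p):
    s=readout.get_state(); r=R.from_quat(s["tcp_rot"])
    return np.round(r.inv().apply(np.asarray(p)-s["eef_pos"])*100,2)
def own(p): 
    d=np.asarray(p)-O; return np.round([d@ex,d@ey,d[2]],4)
def st():
    s=readout.get_state(); m=R.from_quat(s["tcp_rot"]).as_matrix()
    print(s["time"],"pos",s["eef_pos"].round(4),"own",own(s["eef_pos"]),"F",s["contact_force"].round(1),"op",round(s["opening"],3),"y ang-A",np.degrees(np.arctan2(m[1,1],m[0,1])-A).round(1),"tilt",m[2,0].round(4))
E
python3 - <<'E'
from h import *
st(); m=R.from_quat(readout.get_state()["tcp_rot"]).as_matrix();print(m.round(3)); print(readout.get_state()["qpos"].round(2))
g=np.array([.559,-.136,0])+ey*.062
print(g, delta(g+[0,0,.23]))
E
```

```text
0.3 pos [0.2836 0.6123 0.2309] own [0.4668 0.1765 0.2309] F [-0.5 -0.5  0.2] op 0.993 y ang-A -43.1 tilt -1.0
[[-0.     0.42   0.907]
 [-0.001  0.907 -0.42 ]
 [-1.    -0.001 -0.   ]]
[ 0.99  0.29  1.58  0.    1.28 -0.15]
[ 0.50010173 -0.15536476  0.        ] [  0.13 -60.55  51.92]
```

Call:
drive_tool:
  steps:
    - [0,-3,2.6,0,1]
    - [0,-3,2.6,0,1]
    - [0,-3,2.6,0,1]
    - [0,-3,2.6,0,1]
    - [0,-3,2.6,0,1]
    - [0,-3,2.6,0,1]
    - [0,-3,2.6,0,1]
    - [0,-3,2.6,0,1]
    - [0,-3,2.6,0,1]
    - [0,-3,2.6,0,1]
  force: 30

```text
time: 1.3
eef_pos: [0.3936, 0.2295, 0.2315]
tcp_rot: [0.152, 0.69, -0.152, 0.691]
contact_force: [0.2, 0.9, -0.3]
opening: 0.999
```

Call:
drive_tool:
  steps:
    - [0,-3,2.6,0,1]
    - [0,-3,2.6,0,1]
    - [0,-3,2.6,0,1]
    - [0,-3,2.6,0,1]
    - [0,-3,2.6,0,1]
    - [0,-3,2.6,0,1]
    - [0,-3,2.6,0,1]
    - [0,-3,2.6,0,1]
    - [0,-3,2.6,0,1]
    - [0,-3,2.6,0,1]

```text
time: 2.3
eef_pos: [0.5035, -0.1522, 0.2315]
tcp_rot: [0.152, 0.69, -0.152, 0.691]
contact_force: [0.8, 0.9, 0.9]
opening: 0.998
```

Call:
drive_tool:
  steps:
    - [0,0,0,7.8,1]
    - [0,0,0,7.8,1]
    - [0,0,0,7.8,1]
    - [0,0,0,7.8,1]
    - [0,0,0,7.8,1]
    - [0,0,0,7.8,1]
    - [0,0,0,0,1]
    - [0,0,0,0,1]

```text
time: 3.1
eef_pos: [0.5033, -0.1505, 0.2314]
tcp_rot: [0.413, 0.574, -0.413, 0.574]
contact_force: [-0.8, -0.5, -0.4]
opening: 1.001
```

```bash
python3 - <<'E'
from h import *
w=cam("wrist");print({k:v for k,v in w.items() if k not in("frame","bgr")});st()
cv2.imwrite("pics/w1.png",cv2.resize(w["bgr"],None,fx=1.5,fy=1.5))
for r in(.136,):
  print([proj(w,np.array([.559+.062*np.cos(a),-.136+.062*np.sin(a),r])).round(0) for a in np.arange(0,6.28,1.57)])
g=np.array([.559,-.136,0])+ey*.062
print(delta(g+[0,0,.105]))
E
```

```text
{'vertical_fov': 65.70646984690485, 'cx': 254.8045108912874, 'cy': 191.17862791321846, 'eye': array([ 0.47981798, -0.081134  ,  0.37412008]), 'orientation': array([-0.14198806, -0.02341349,  0.1587099 ,  0.97678164]), 'fish': True}
3.15 pos [ 0.5033 -0.1505  0.2313] own [-0.3265  0.206   0.2313] F [0.5 0.4 0.5] op 1.0 y ang-A -89.7 tilt -1.0
[array([381., 218.]), array([348., 130.]), array([253., 176.]), array([296., 259.])]
[12.63 -0.46  0.36]
```

View pics/w1.png

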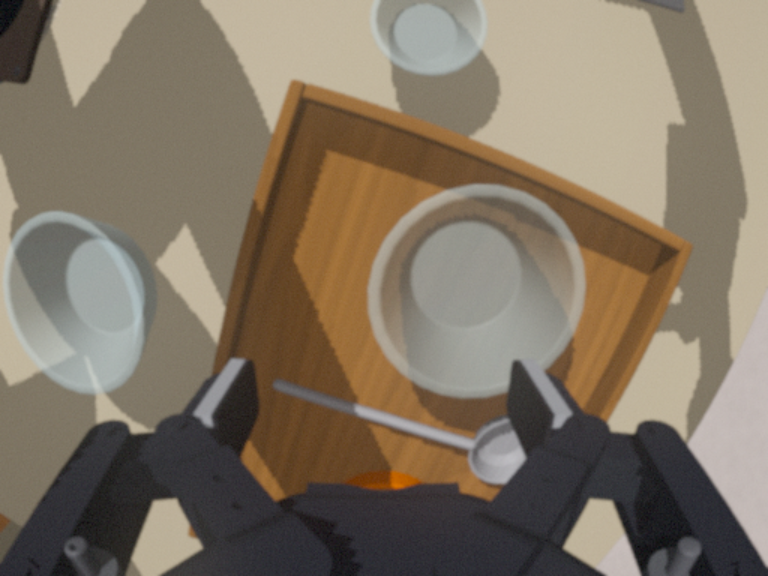

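The wrist view shows the rim centred at about (477,290), i.e. (318,193) unscaled. The predicted centre was (319,195), so the bowl position holds to within 2 mm. The ladle and the egg ring are clear of the fingers.

Call:
drive_tool:
  steps:
    - [2.6,-0.4,0.3,0,1]
    - [2.5,0,0,0,1]
    - [2.5,0,0,0,1]
    - [2.5,0,0,0,1]
    - [1.5,0,0,0,1]
    - [0.8,0,0,0,1]
    - [0,0,0,0,1]
    - [0,0,0,0,1]

```text
time: 3.95
eef_pos: [0.5012, -0.155, 0.1084]
tcp_rot: [0.414, 0.573, -0.414, 0.574]
contact_force: [-0.0, 0.9, 1.4]
opening: 1.0
```

Call:
drive_tool:
  steps:
    - [0,0,0,0,0.6]
    - [0,0,0,0,0.4]
    - [0,0,0,0,0.3]
    - [0,0,0,0,0.2]
    - [0,0,0,0,0.1]
    - [0,0,0,0,0]
    - [0,0,0,0,0]
    - [0,0,0,0,0]
    - [0,0,0,0,0]
    - [0,0,0,0,0]

```text
time: 4.95
eef_pos: [0.5019, -0.1546, 0.1091]
tcp_rot: [0.415, 0.572, -0.413, 0.574]
contact_force: [-0.4, 2.3, 6.3]
opening: 0.174
```

```bash
python3 - <<'E'
from h import *
st()
w=cam("wrist");s=cam("scene")
a=cv2.resize(w["bgr"],(512,384));b=cv2.resize(s["bgr"][150:320,80:300],None,fx=2.25,fy=2.25)[:384]
cv2.imwrite("pics/w2.png",cv2.resize(np.hstack([a,b[:384]]) if b.shape[0]>=384 else np.hstack([a,np.pad(b,((0,384-b.shape[0]),(0,0),(0,0)))]),(800,306)))
E
```

```text
4.95 pos [ 0.5019 -0.1546  0.1091] own [-0.3299  0.2085  0.1091] F [-0.4  2.3  6.3] op 0.174 y ang-A -89.8 tilt -1.0
```

View pics/w2.png

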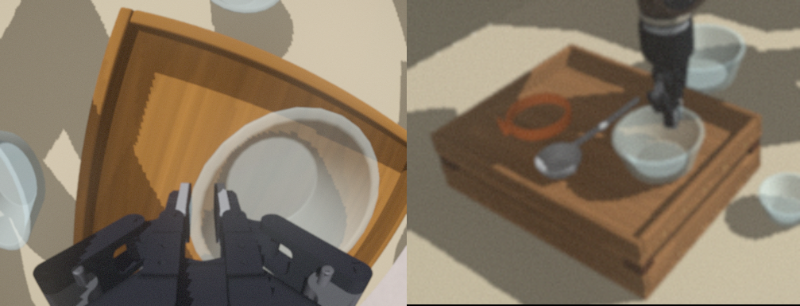

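The fingers straddle the wall at an opening of 15 mm, and the bowl is still upright. Lifting slowly.

Call:
drive_tool:
  steps:
    - [0,0,0,0,0]
    - [-0.3,0,0,0,0]
    - [-0.3,0,0,0,0]
    - [-0.4,0,0,0,0]
    - [-0.5,0,0,0,0]
    - [-0.5,0,0,0,0]
    - [-0.5,0,0,0,0]
    - [-0.5,0,0,0,0]
    - [0,0,0,0,0]
    - [0,0,0,0,0]
  force: 40

```text
time: 6.05
eef_pos: [0.4992, -0.1549, 0.1369]
tcp_rot: [0.413, 0.574, -0.415, 0.572]
contact_force: [-2.3, -1.1, 4.6]
opening: 0.075
```

Call:
drive_tool:
  steps:
    - [-0.5,0,0,0,0]
    - [-0.7,0,0,0,0]
    - [-1,0,0,0,0]
    - [-1,0,0,0,0]
    - [-1,0,0,0,0]
    - [-1,0,0,0,0]
    - [-0.8,0,0,0,0]
    - [0,0,0,0,0]
    - [0,0,0,0,0]

```text
time: 6.95
eef_pos: [0.5004, -0.1546, 0.1975]
tcp_rot: [0.414, 0.573, -0.414, 0.573]
contact_force: [0.0, -0.3, -5.1]
opening: 0.079
```

```bash
python3 - <<'E'
from h import *
st()
w=cam("wrist");s=cam("scene")
a=w["bgr"];b=cv2.resize(s["bgr"][130:310,100:310],(448,384))
cv2.imwrite("pics/w3.png",cv2.resize(np.hstack([a,b]),(800,320)))
E
```

```text
6.95 pos [ 0.5004 -0.1546  0.1975] own [-0.3295  0.21    0.1975] F [ 0.  -0.3 -5.1] op 0.079 y ang-A -89.9 tilt -1.0
```

View pics/w3.png

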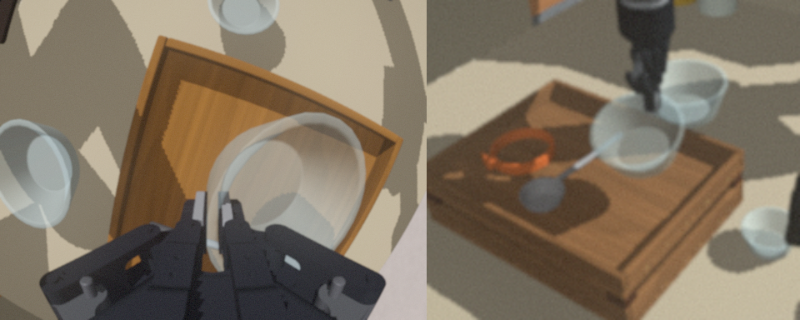

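The wrist force reads about 5 N and the opening 7 mm, so the bowl is held. It hangs tilted about 18°, with its wall aligned to the pads, and the ladle and mould are undisturbed. Carrying it over; tool y = −own y, tool z = −own x.

Call:
drive_tool:
  steps:
    - [0,0,-0.7,0,0]
    - [0,0,-1.5,0,0]
    - [0,0,-2,0,0]
    - [0,0,-2,0,0]
    - [0,0,-2,0,0]
    - [0,0,-2,0,0]
    - [0,0.5,-2,0,0]
    - [0,0.5,-2,0,0]
    - [0,0.5,-2,0,0]
    - [0,0.5,-2,0,0]

```text
time: 8.05
eef_pos: [0.4608, 0.0268, 0.1972]
tcp_rot: [0.414, 0.574, -0.414, 0.573]
contact_force: [0.6, 0.1, -5.0]
opening: 0.081
```

Call:
drive_tool:
  steps:
    - [0,0.5,-2,0,0]
    - [0,0.5,-2,0,0]
    - [0,0.5,-2,0,0]
    - [0,0.5,-2,0,0]
    - [0,0.5,-2,0,0]
    - [0,0.5,-2,0,0]
    - [0.5,0,-1.8,0,0]
    - [0.7,0,-1,0,0]
    - [0.5,0,0,0,0]
    - [0,0,0,0,0]

```text
time: 9.05
eef_pos: [0.4427, 0.1743, 0.1789]
tcp_rot: [0.413, 0.574, -0.414, 0.573]
contact_force: [-1.4, 1.3, -4.7]
opening: 0.076
```

```bash
python3 - <<'E'
from h import *
st()
E
```

```text
9.05 pos [0.4427 0.1743 0.1789] own [0.001  0.1621 0.1789] F [-1.4  1.3 -4.7] op 0.076 y ang-A -89.8 tilt -1.0
```

Call:
drive_tool:
  steps:
    - [1,0,0,0,0]
    - [1.5,0,0,0,0]
    - [1.5,0,0,0,0]
    - [1.5,0.3,0,0,0]
    - [1.3,0.7,0,0,0]
    - [0.7,1,0,0,0]
    - [0,1.3,0,0,0]
    - [0,1.3,0,0,0]
    - [0,1,0,0,0]
    - [0,0,0,0,0]

```text
time: 10.05
eef_pos: [0.4988, 0.1916, 0.1055]
tcp_rot: [0.415, 0.573, -0.414, 0.573]
contact_force: [0.6, 0.5, -4.2]
opening: 0.078
```

```bash
python3 - <<'E'
from h import *
st()
s=cam("scene");t=cam("top")
a=cv2.resize(s["bgr"][100:384,230:460],(460,568));b=cv2.resize(t["bgr"][100:242,90:200],(440,568))
cv2.imwrite("pics/p4.png",cv2.resize(np.hstack([a,b]),(800,505)))
E
```

```text
10.05 pos [0.4988 0.1916 0.1055] own [-1.000e-04  1.035e-01  1.055e-01] F [ 0.6  0.5 -4.2] op 0.078 y ang-A -89.9 tilt -1.0
```

View pics/p4.png

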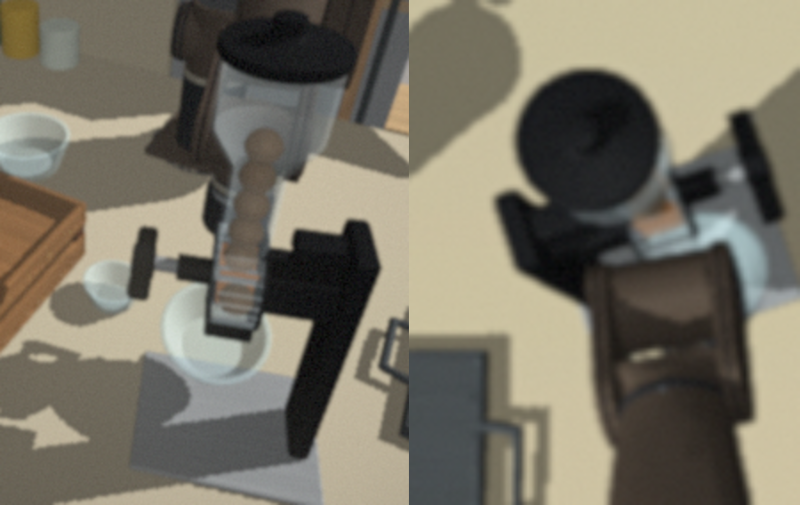

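The picture shows the tilted bowl just below the spout on the +y side. The wrist is clear of drum and hopper. Lowering to contact.

Call:
drive_tool:
  steps:
    - [0.6,0,0,0,0]
    - [0.8,0,0,0,0]
    - [0.7,0,0,0,0]
    - [0.5,0,0,0,0]
    - [0.3,0,0,0,0]
    - [0.2,0,0,0,0]
    - [0.2,0,0,0,0]
    - [0.2,0,0,0,0]
    - [0,0,0,0,0]
  force: 25

```text
time: 11.05
eef_pos: [0.4971, 0.1919, 0.0702]
tcp_rot: [0.414, 0.573, -0.414, 0.573]
contact_force: [-0.4, -0.4, -4.6]
opening: 0.079
```

Call:
drive_tool:
  steps:
    - [0.15,0,0,0,0]
    - [0.15,0,0,0,0]
    - [0.15,0,0,0,0]
    - [0.15,0,0,0,0]
    - [0,0,0,0,0]

```text
time: 11.55
eef_pos: [0.4989, 0.1923, 0.0665]
tcp_rot: [0.415, 0.572, -0.413, 0.574]
contact_force: [-3.2, -0.5, 5.5]
opening: 0.075
```

Contact came at TCP z 0.067, against 0.069 predicted. I'll roll the bowl level: down, with some motion outward.

Call:
drive_tool:
  steps:
    - [0.2,-0.1,0,0,0]
    - [0.2,-0.1,0,0,0]
    - [0.2,-0.1,0,0,0]
    - [0.2,-0.1,0,0,0]
    - [0,0,0,0,0]
  force: 20

```text
time: 12.05
eef_pos: [0.4977, 0.1917, 0.0632]
tcp_rot: [0.416, 0.571, -0.411, 0.576]
contact_force: [-12.0, -3.3, 26.2]
opening: 0.078
```

```bash
python3 - <<'E'
from h import *
st()
E
```

```text
12.05 pos [0.4977 0.1917 0.0632] own [0.0003 0.1044 0.0632] F [-12.   -3.3  26.2] op 0.078 y ang-A -89.8 tilt -1.0
```

The force climbs without the bowl turning in the grip, so I'll back off. Then I'll let it turn by opening the fingers in small increments while following it down.

Call:
drive_tool:
  steps:
    - [-0.3,0,0,0,0]
    - [-0.2,0,0,0,0]
    - [0,0,0,0,0]
    - [0,0,0,0,0.07]
    - [0,0,0,0,0.08]
    - [0,0,0,0,0.085]
    - [0,0,0,0,0.085]

```text
time: 12.75
eef_pos: [0.4967, 0.1912, 0.0636]
tcp_rot: [0.416, 0.571, -0.412, 0.575]
contact_force: [1.3, -0.0, 6.7]
opening: 0.085
```

```bash
python3 - <<'E'
from h import *
st()
E
```

```text
12.75 pos [0.4967 0.1912 0.0636] own [1.000e-04 1.056e-01 6.360e-02] F [ 1.3 -0.   6.7] op 0.085 y ang-A -89.9 tilt -1.0
```

Call:
drive_tool:
  steps:
    - [0.15,0,0,0,0.092]
    - [0.15,-0.1,0,0,0.098]
    - [0.15,-0.1,0,0,0.104]
    - [0,0,0,0,0.104]

```text
time: 13.15
eef_pos: [0.4931, 0.1902, 0.0588]
tcp_rot: [0.415, 0.572, -0.413, 0.574]
contact_force: [-3.3, -0.7, 10.2]
opening: 0.105
```

Call:
drive_tool:
  steps:
    - [0.1,0,0,0,0.11]
    - [0.15,-0.1,0,0,0.116]
    - [0.15,-0.1,0,0,0.122]
    - [0,0,0,0,0.124]

```text
time: 13.55
eef_pos: [0.4899, 0.1894, 0.0539]
tcp_rot: [0.414, 0.573, -0.414, 0.573]
contact_force: [-4.3, -1.9, 9.8]
opening: 0.127
```

```bash
python3 - <<'E'
from h import *
st()
s=cam("scene");t=cam("top");w=cam("wrist")
a=cv2.resize(s["bgr"][200:384,280:400],(391,600));b=cv2.resize(w["bgr"],(409,307));
b=np.pad(b,((0,293),(0,0),(0,0)))
cv2.imwrite("pics/p5.png",np.hstack([a,b]))
E
```

```text
13.55 pos [0.4899 0.1894 0.0539] own [0.0006 0.1125 0.0539] F [-4.3 -1.9  9.8] op 0.127 y ang-A -89.8 tilt -1.0
```

View pics/p5.png

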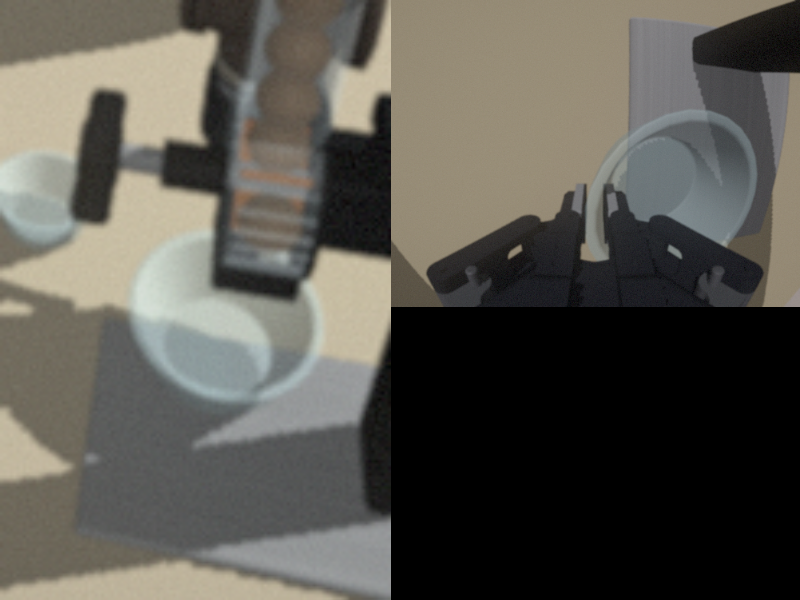

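The bowl is still slightly tilted. Its foot overhangs the plate edge a bit, but its centre is on the plate. Continuing down, with some motion inward.

Call:
drive_tool:
  steps:
    - [0.1,0.05,0,0,0.134]
    - [0.15,0.05,0,0,0.14]
    - [0.15,0.1,0,0,0.146]
    - [0,0,0,0,0.146]

```text
time: 14.1
eef_pos: [0.4911, 0.1899, 0.0489]
tcp_rot: [0.413, 0.574, -0.414, 0.573]
contact_force: [-2.5, -1.6, 6.6]
opening: 0.15
```

Call:
drive_tool:
  steps:
    - [0.1,0.1,0,0,0.152]
    - [0.15,0.1,0,0,0.158]
    - [0.15,0.1,0,0,0.164]
    - [0,0,0,0,0.166]

```text
time: 14.5
eef_pos: [0.4942, 0.191, 0.0444]
tcp_rot: [0.414, 0.573, -0.414, 0.573]
contact_force: [-2.7, -0.7, 2.3]
opening: 0.167
```

```bash
python3 - <<'E'
from h import *
st()
E
```

```text
14.5 pos [0.4942 0.191  0.0444] own [0.0007 0.108  0.0444] F [-2.7 -0.7  2.3] op 0.167 y ang-A -89.9 tilt -1.0
```

Call:
drive_tool:
  steps:
    - [0.1,0.1,0,0,0.172]
    - [0.15,0.1,0,0,0.178]
    - [0.1,0.1,0,0,0.184]
    - [0,0,0,0,0.19]
    - [0,0,0,0,0.19]

```text
time: 15.0
eef_pos: [0.497, 0.1919, 0.0408]
tcp_rot: [0.414, 0.573, -0.414, 0.573]
contact_force: [-1.0, 1.2, -1.6]
opening: 0.192
```

Call:
drive_tool:
  steps:
    - [0,0,0,0,0.2]
    - [0,0,0,0,0.21]
    - [0,0,0,0,0.22]
    - [0,0,0,0,0.22]

```text
time: 15.4
eef_pos: [0.4972, 0.192, 0.0413]
tcp_rot: [0.414, 0.573, -0.414, 0.573]
contact_force: [-2.6, 0.5, -2.1]
opening: 0.22
```

```bash
python3 - <<'E'
from h import *
st()
s=cam("scene");w=cam("wrist")
a=cv2.resize(s["bgr"][230:350,290:400],(391,426));b=cv2.resize(w["bgr"],(409,307));
b=np.pad(b,((0,119),(0,0),(0,0)))
cv2.imwrite("pics/p6.png",np.hstack([a,b]))
E
```

```text
15.4 pos [0.4972 0.192  0.0413] own [0.0007 0.1048 0.0413] F [-2.6  0.5 -2.1] op 0.22 y ang-A -89.9 tilt -1.0
```

View pics/p6.png

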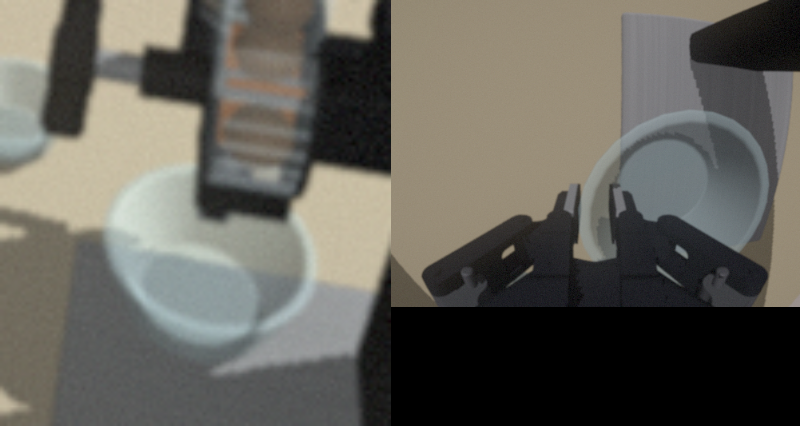

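The bowl is nearly upright, and the reading hints that a little weight still hangs on a finger. Opening further in small increments.

Call:
drive_tool:
  steps:
    - [0.1,0,0,0,0.225]
    - [0.1,0,0,0,0.23]
    - [0.1,0,0,0,0.235]
    - [0,0,0,0,0.24]
    - [0,0,0,0,0.25]
    - [0,0,0,0,0.26]
    - [0,0,0,0,0.27]
    - [0,0,0,0,0.28]

```text
time: 16.3
eef_pos: [0.4973, 0.192, 0.0384]
tcp_rot: [0.414, 0.573, -0.414, 0.573]
contact_force: [-0.8, -0.0, 0.4]
opening: 0.283
```

```bash
python3 - <<'E'
from h import *
st()
w=cam("wrist")
c=O+ey*.045
for c in (O+ey*.04,O+ey*.045,O+ey*.05):
  print([(proj(w,c+[.066*np.cos(a),.066*np.sin(a),.066])*.8+[391*0,0]).round(0) for a in A+np.array([0,np.pi/2,np.pi,-np.pi/2])],[(proj(w,c+[.04*np.cos(a),.04*np.sin(a),.012])*.8).round(0) for a in A+np.array([0,np.pi/2,np.pi,-np.pi/2])])
  
b=cv2.cvtColor(w["bgr"],cv2.COLOR_BGR2GRAY)
cv2.imwrite("pics/w7.png",cv2.resize(w["bgr"][100:384,150:512],None,fx=2,fy=2))
E
```

```text
16.3 pos [0.4973 0.192  0.0384] own [0.0007 0.1047 0.0384] F [-0.8 -0.   0.4] op 0.283 y ang-A -89.9 tilt -1.0
[array([327., 106.]), array([202., 220.]), array([290., 288.]), array([387., 207.])] [array([290., 132.]), array([236., 182.]), array([278., 223.]), array([327., 180.])]
[array([319., 105.]), array([193., 220.]), array([284., 289.]), array([383., 207.])] [array([283., 132.]), array([229., 182.]), array([273., 223.]), array([322., 180.])]
[array([310., 104.]), array([184., 220.]), array([278., 290.]), array([378., 208.])] [array([277., 132.]), array([223., 182.]), array([267., 224.]), array([317., 180.])]
```

View pics/w7.png

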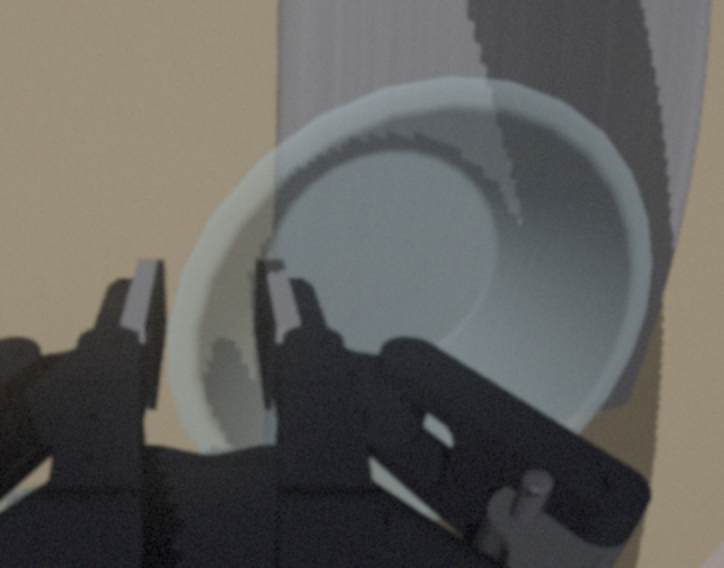

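Rim and floor look concentric and match an upright bowl at own y of about 0.048. The fingers have a gap on both sides and the force is about 0. Now I'll raise, open, move outside and come down beside the bowl.

Call:
drive_tool:
  steps:
    - [-0.5,0,0,0,0.283]
    - [-1.5,0,0,0,0.283]
    - [-2,0,0,0,0.283]
    - [-2,0,0,0,0.283]
    - [-1.5,0,0,0,0.6]
    - [-0.5,-1.6,0,0,1]
    - [0,-2,0,0,1]
    - [0,-2,0,0,1]
    - [0,-2,0,0,1]
    - [0,0,0,0,1]

```text
time: 17.35
eef_pos: [0.4233, 0.1678, 0.1185]
tcp_rot: [0.414, 0.574, -0.414, 0.573]
contact_force: [1.2, -0.3, -0.4]
opening: 0.999
```

Call:
drive_tool:
  steps:
    - [2,0,0,0,1]
    - [2,0,0,0,1]
    - [2,0,0,0,1]
    - [2,0,0,0,1]
    - [1.5,0,0,0,1]
    - [0,0,0,0,1]
    - [0,0,0,0,1]

```text
time: 18.05
eef_pos: [0.426, 0.1682, 0.0238]
tcp_rot: [0.414, 0.573, -0.414, 0.573]
contact_force: [-0.9, -0.1, 0.4]
opening: 1.0
```

```bash
python3 - <<'E'
from h import *
st()
s=cam("scene");w=cam("wrist")
a=cv2.resize(s["bgr"][230:350,290:400],(391,426));b=cv2.resize(w["bgr"],(409,307));
b=np.pad(b,((0,119),(0,0),(0,0)))
cv2.imwrite("pics/p8.png",np.hstack([a,b]))
E
```

```text
18.05 pos [0.426  0.1682 0.0238] own [0.0004 0.1799 0.0238] F [-0.9 -0.1  0.4] op 1.0 y ang-A -89.9 tilt -1.0
```

View pics/p8.png

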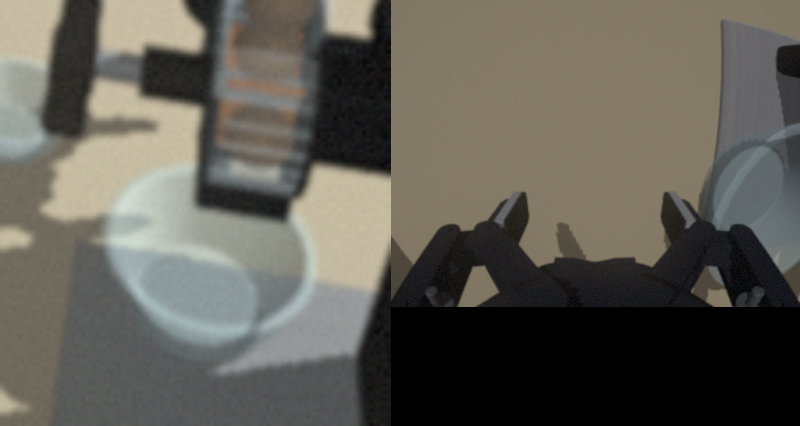

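The bowl is standing clear and upright, and the open gripper sits on its outer side. That is 12 pictures viewed, so from here I go by numbers. Pushing slowly and watching the force.

Call:
drive_tool:
  steps:
    - [0,0.2,0,0,1]
    - [0,0.2,0,0,1]
    - [0,0.2,0,0,1]

```text
time: 18.45
eef_pos: [0.4314, 0.1701, 0.0239]
tcp_rot: [0.414, 0.573, -0.414, 0.574]
contact_force: [0.2, 0.4, -0.3]
opening: 1.0
```

Call:
drive_tool:
  steps:
    - [0,0.2,0,0,1]
    - [0,0.2,0,0,1]

```text
time: 18.65
eef_pos: [0.4346, 0.1712, 0.0234]
tcp_rot: [0.414, 0.573, -0.414, 0.573]
contact_force: [-1.6, -0.6, 1.2]
opening: 1.004
```

Call:
drive_tool:
  steps:
    - [0,0.2,0,0,1]
    - [0,0.2,0,0,1]

```text
time: 18.85
eef_pos: [0.4379, 0.1724, 0.0232]
tcp_rot: [0.413, 0.574, -0.414, 0.573]
contact_force: [-3.0, -1.2, 2.0]
opening: 1.003
```

Call:
drive_tool:
  steps:
    - [0,0.2,0,0,1]
    - [0,0.2,0,0,1]

```text
time: 19.05
eef_pos: [0.442, 0.1737, 0.0232]
tcp_rot: [0.414, 0.573, -0.414, 0.573]
contact_force: [-2.0, -1.1, 1.2]
opening: 0.998
```

```bash
python3 - <<'E'
from h import *
st()
E
```

```text
19.05 pos [0.442  0.1737 0.0232] own [0.0006 0.1629 0.0232] F [-2.  -1.1  1.2] op 0.998 y ang-A -89.9 tilt -1.0
```

Contact at tool y of about 0.171 means the bowl was at 0.171 − 0.057 − 0.066 = 0.048, which matches the image. Pushing on until tool y = 0.123.

Call:
drive_tool:
  steps:
    - [0,0.25,0,0,1]
    - [0,0.25,0,0,1]
    - [0,0.25,0,0,1]
    - [0,0.25,0,0,1]
    - [0,0.25,0,0,1]
    - [0,0.25,0,0,1]
    - [0,0.25,0,0,1]
    - [0,0.25,0,0,1]

```text
time: 19.85
eef_pos: [0.4613, 0.1801, 0.0232]
tcp_rot: [0.414, 0.573, -0.414, 0.573]
contact_force: [-1.0, 0.1, 0.9]
opening: 1.0
```

Call:
drive_tool:
  steps:
    - [0,0.25,0,0,1]
    - [0,0.25,0,0,1]
    - [0,0.25,0,0,1]
    - [0,0.25,0,0,1]
    - [0,0.25,0,0,1]
    - [0,0.25,0,0,1]
    - [0,0.25,0,0,1]
    - [0,0.2,0,0,1]
    - [0,0,0,0,1]

```text
time: 20.75
eef_pos: [0.4801, 0.1863, 0.0234]
tcp_rot: [0.414, 0.573, -0.414, 0.573]
contact_force: [-0.3, 0.5, -0.4]
opening: 1.0
```

```bash
python3 - <<'E'
from h import *
st()
E
```

```text
20.75 pos [0.4801 0.1863 0.0234] own [0.0007 0.1228 0.0234] F [-0.3  0.5 -0.4] op 1.0 y ang-A -89.9 tilt -1.0
```

Retreat, then measure the bowl by differencing against the first scene frame.

Call:
drive_tool:
  steps:
    - [0,-0.5,0,0,1]
    - [0,-2,0,0,1]
    - [0,-2,0,0,1]
    - [-3,-1,0,0,1]
    - [-4,0,0,0,1]
    - [-4,0,0,0,1]
    - [-4,0,0,0,1]
    - [-4,0,0,0,1]
    - [-4,0,0,0,1]
    - [0,0,0,0,0.5]

```text
time: 21.75
eef_pos: [0.4309, 0.1694, 0.261]
tcp_rot: [0.418, 0.57, -0.41, 0.577]
contact_force: [0.3, 0.2, 0.9]
opening: 0.856
```

```bash
cat > bowl.py <<'E'
from h import *
st()
s=cam("scene"); s0=cv2.imread("pics/scene0.png")
a=np.arange(0,6.28,.05)
def hull(x,y):
    P=[disp(x+r*np.cos(t),y+r*np.sin(t),z) for r,z in((.066,.066),(.04,.008)) for t in a]
    return cv2.convexHull(np.array([proj(s,p) for p in P],np.float32))
lab=cv2.cvtColor(cv2.GaussianBlur(s["bgr"],(3,3),0),cv2.COLOR_BGR2LAB).astype(int); l0=cv2.cvtColor(cv2.GaussianBlur(s0,(3,3),0),cv2.COLOR_BGR2LAB).astype(int)
# glass tint (colour, less touched by shadows)
d=np.abs(lab[...,1:]-l0[...,1:]).sum(2); m=(d>5).astype(np.uint8); m[:255]=0; m[:, :285]=0; m[:,410:]=0
m=cv2.morphologyEx(m,cv2.MORPH_OPEN,np.ones((3,3)))
cs=cv2.findContours(m,0,2)[0]; print([ (cv2.boundingRect(c),cv2.contourArea(c)) for c in cs if cv2.contourArea(c)>40])
for x,y in((0,0),(0,.02),(0,-.02),(-.01,0)): print(x,y,"hull bbox",cv2.boundingRect(hull(x,y)))
g=cv2.Canny(s["bgr"],30,80)
# edge support along hull's lower part for shifts
dt=cv2.distanceTransform(255-g,cv2.DIST_L2,3)
print("edge cols at rows:",{r:np.flatnonzero(g[r,290:400]).__add__(290).tolist() for r in(285,295,305,315)})
for x,y in((0,0),): 
    h=hull(x,y)[:,0]; print({r:[round(float(v)) for v in (lambda q:(q.min(),q.max()))(np.flatnonzero(cv2.fillConvexPoly(np.zeros((384,512),np.uint8),h.astype(np.int32),1)[r]))] for r in(285,295,305,315)})
E
python3 bowl.py
```

```text
21.75 pos [0.4309 0.1694 0.261 ] own [0.     0.1748 0.261 ] F [0.3 0.2 0.9] op 0.856 y ang-A -89.8 tilt -0.9999
[((318, 292, 55, 54), 1203.5)]
0 0 hull bbox (317, 292, 65, 60)
0 0.02 hull bbox (318, 285, 64, 58)
0 -0.02 hull bbox (316, 299, 66, 62)
-0.01 0 hull bbox (312, 291, 65, 60)
edge cols at rows: {285: [345, 370, 373, 374], 295: [326, 327, 328, 335, 336, 337, 338, 339, 345, 346, 347, 348, 349, 350, 351, 358, 359, 360], 305: [307, 311, 318, 336, 337, 338, 357, 358, 359, 367, 368, 372, 398], 315: [296, 297, 298, 299, 300, 301, 316, 342, 374, 377, 395]}Traceback (most recent call last):
  File "bowl.py", line 19, in <module>
    h=hull(x,y)[:,0]; print({r:[round(float(v)) for v in (lambda q:(q.min(),q.max()))(np.flatnonzero(cv2.fillConvexPoly(np.zeros((384,512),np.uint8),h.astype(np.int32),1)[r]))] for r in(285,295,305,315)})
                                                         ~~~~~~~~~~~~~~~~~~~~~~~~~~~~^^^^^^^^^^^^^^^^^^^^^^^^^^^^^^^^^^^^^^^^^^^^^^^^^^^^^^^^^^^^^^^^^^^^^^^^^^^^^^^^^^^^^^^^^^
  File "bowl.py", line 19, in <lambda>
    h=hull(x,y)[:,0]; print({r:[round(float(v)) for v in (lambda q:(q.min(),q.max()))(np.flatnonzero(cv2.fillConvexPoly(np.zeros((384,512),np.uint8),h.astype(np.int32),1)[r]))] for r in(285,295,305,315)})
                                                                    ~~~~~^^
    return umr_minimum(a, axis, None, out, keepdims, initial, where)
ValueError: zero-size array to reduction operation minimum which has no identity
```

The bowl's difference mask has its left and top edges at (318,292); a bowl centred under the spout predicts (317,292), so it is well placed.

For the knob I'll use one finger of the open gripper with the jaws along own x. That keeps the wrist about 145 mm in front of the spout axis, clear of the hopper.

Call:
drive_tool:
  steps:
    - [-1,0,2,0,1]
    - [-1,0,3,0,1]
    - [-1,0,3,0,1]
    - [-1,0,3,0,1]
    - [0,0,3,0,1]
    - [0,0,3,0,1]
    - [0,0,3,0,1]
    - [0,0,2,0,1]
    - [0,0,0,0,1]

```text
time: 22.7
eef_pos: [0.4964, -0.0418, 0.2911]
tcp_rot: [0.414, 0.574, -0.415, 0.572]
contact_force: [-0.2, -0.2, 0.8]
opening: 0.997
```

Call:
drive_tool:
  steps:
    - [0,2,0,0,1]
    - [0,3,0,0,1]
    - [0,3,0,0,1]
    - [0,3,0,0,1]
    - [0,3,0,0,1]
    - [0,3,0,0,1]
    - [0,3,0,0,1]
    - [0,1,0,0,1]
    - [0,0,0,0,1]

```text
time: 23.6
eef_pos: [0.6958, 0.0273, 0.2914]
tcp_rot: [0.413, 0.575, -0.414, 0.573]
contact_force: [0.4, 0.4, 0.3]
opening: 0.998
```

```bash
python3 - <<'E'
from h import *
st();print(readout.get_state()["qpos"].round(3))
E
```

```text
23.6 pos [0.6958 0.0273 0.2914] own [-0.2178 -0.0325  0.2914] F [0.4 0.4 0.3] op 0.998 y ang-A -89.8 tilt -1.0
[-0.106  0.298  1.453  0.     1.393 -0.428]
```

Call:
drive_tool:
  steps:
    - [0,0,0,8.5,1]
    - [0,0,0,8.5,1]
    - [0,0,0,8.5,1]
    - [0,0,0,8.5,1]
    - [0,0,0,8.5,1]
    - [0,0,0,8.5,1]
    - [0,0,0,8.5,1]
    - [0,0,0,8.5,1]
    - [0,0,0,8.5,1]
    - [0,0,0,8.5,1]

```text
time: 24.6
eef_pos: [0.6945, 0.026, 0.2933]
tcp_rot: [-0.693, -0.141, 0.693, -0.141]
contact_force: [-0.7, -0.3, 0.1]
opening: 0.998
```

Call:
drive_tool:
  steps:
    - [0,0,0,5,1]
    - [0,0,0,0,1]
    - [0,0,0,0,1]

```text
time: 24.9
eef_pos: [0.6951, 0.026, 0.2934]
tcp_rot: [-0.698, -0.113, 0.698, -0.113]
contact_force: [-0.2, 0.5, -0.2]
opening: 1.003
```

```bash
python3 - <<'E'
from h import *
st();print(readout.get_state()["qpos"].round(3))
print(delta(disp(-.145,-.036,.291)))
E
```

```text
24.9 pos [0.6951 0.026  0.2934] own [-0.2187 -0.0314  0.2934] F [-0.2  0.5 -0.2] op 1.003 y ang-A -179.8 tilt -1.0
[-0.108  0.294  1.454 -0.     1.393  1.141]
[ 0.24 -7.37 -0.5 ]
```

Call:
drive_tool:
  steps:
    - [0,-1,-0.2,0,1]
    - [0,-1.5,-0.3,0,1]
    - [0,-1.5,0,0,1]
    - [0,-1.5,0,0,1]
    - [0,-1.2,0,0,1]
    - [0,-0.7,0,0,1]
    - [0,0,0,0,1]
    - [0,0,0,0,1]

```text
time: 25.7
eef_pos: [0.6775, 0.0979, 0.2933]
tcp_rot: [-0.698, -0.113, 0.698, -0.113]
contact_force: [0.5, 0.2, -0.7]
opening: 0.994
```

Call:
drive_tool:
  steps:
    - [0.8,0,0,0,1]
    - [1,0,0,0,1]
    - [1,0,0,0,1]
    - [1,0,0,0,1]
    - [0.5,0,0,0,1]
    - [0,0,0,0,1]

```text
time: 26.3
eef_pos: [0.6769, 0.0978, 0.2484]
tcp_rot: [-0.697, -0.113, 0.699, -0.113]
contact_force: [-0.2, -0.4, 0.6]
opening: 1.0
```

```bash
python3 - <<'E'
from h import *
st()
E
```

```text
26.3 pos [0.6769 0.0978 0.2484] own [-0.1448 -0.0364  0.2484] F [-0.2 -0.4  0.6] op 1.0 y ang-A -179.9 tilt -1.0
```

Call:
drive_tool:
  steps:
    - [0.3,0,0,0,1]
    - [0.3,0,0,0,1]
    - [0.3,0,0,0,1]
    - [0.3,0,0,0,1]

```text
time: 26.7
eef_pos: [0.6783, 0.0981, 0.2395]
tcp_rot: [0.699, 0.113, -0.697, 0.113]
contact_force: [1.1, 0.9, 4.5]
opening: 0.994
```

Call:
drive_tool:
  steps:
    - [0.3,0,0,0,1]
    - [0.3,0,0,0,1]
    - [0.3,0,0,0,1]
    - [0.3,0,0,0,1]

```text
time: 27.1
eef_pos: [0.6781, 0.0981, 0.228]
tcp_rot: [0.699, 0.113, -0.697, 0.113]
contact_force: [0.1, 1.7, 5.0]
opening: 0.998
```

Call:
drive_tool:
  steps:
    - [0.3,0,0,0,1]
    - [0.3,0,0,0,1]
    - [0.3,0,0,0,1]
    - [0.3,0,0,0,1]
    - [0.3,0,0,0,1]

```text
time: 27.6
eef_pos: [0.6768, 0.0979, 0.2097]
tcp_rot: [-0.697, -0.113, 0.699, -0.113]
contact_force: [0.4, -0.3, -0.1]
opening: 1.001
```

```bash
python3 - <<'E'
from h import *
st()
E
```

```text
27.6 pos [0.6768 0.0979 0.2097] own [-0.1447 -0.0364  0.2097] F [ 0.4 -0.3 -0.1] op 1.001 y ang-A -179.8 tilt -1.0
```

Call:
drive_tool:
  steps:
    - [-1.5,0,0,0,1]
    - [-2,0,0,0,1]
    - [-2.5,0,0,0,1]
    - [-2.5,0,0,0,1]
    - [-1.5,0,0,0,1]
    - [0,0,2,0,1]
    - [0,0,2.5,0,1]
    - [0,0,2.5,0,1]
    - [0,0,0.1,0,1]
    - [0,0,0,0,1]

```text
time: 28.6
eef_pos: [0.6102, 0.0755, 0.312]
tcp_rot: [0.699, 0.113, -0.698, 0.113]
contact_force: [0.1, 0.1, 0.1]
opening: 0.999
```

```bash
cat > knob.py <<'E'
from h import *
st()
s0=cv2.imread("pics/scene0.png").mean(2)
s=cam("scene");t=cam("top")
for n,c in(("scene",s),("top",t)):
  g=c["bgr"].mean(2)
  for k,p in {"up":(-.1,0,.285),"down":(-.1,0,.215),"right":(-.1,-.038,.25),"left":(-.1,.038,.25)}.items():
    u,v=proj(c,disp(*p)).round().astype(int); print(n,k,(u,v),g[v-1:v+2,u-1:u+2].mean().round(), end="; ")
  print()
# walnuts in bowl: brown pixels within the bowl's outline
h=cv2.cvtColor(s["bgr"],cv2.COLOR_BGR2LAB).astype(int)
for nm,y0,y1,x0,x1 in(("bowl",290,345,315,375),):
  r=h[y0:y1,x0:x1]; m=(r[...,2]-128>8)&(r[...,1]-128>2)&(r[...,0]<150); ys,xs=np.nonzero(m); print("brown",m.sum(), (xs.mean()+x0,ys.mean()+y0) if m.any() else "")
E
python3 knob.py; python3 bowl.py 2>/dev/null | sed -n 2,3p
```

```text
28.6 pos [0.6102 0.0755 0.312 ] own [-0.1452  0.0338  0.312 ] F [0.1 0.1 0.1] op 0.999 y ang-A -179.9 tilt -1.0
scene up (np.int64(309), np.int64(232)) 39.0; scene down (np.int64(306), np.int64(260)) 48.0; scene right (np.int64(305), np.int64(261)) 55.0; scene left (np.int64(310), np.int64(233)) 40.0; 
top up (np.int64(187), np.int64(144)) 73.0; top down (np.int64(190), np.int64(148)) 38.0; top right (np.int64(185), np.int64(135)) 73.0; top left (np.int64(193), np.int64(158)) 60.0; 
brown 142 (np.float64(347.7112676056338), np.float64(314.90845070422534))
[((341, 308, 14, 15), 149.5), ((318, 292, 55, 55), 1200.5)]
0 0 hull bbox (317, 292, 65, 60)
```

Walnut 1 shows as a new brown blob of about 14 px at (348,315) inside the bowl, so click 1 is done. For click 2 I push the upper wing to the right.

Call:
drive_tool:
  steps:
    - [1,0,0,0,1]
    - [1.5,0,0,0,1]
    - [1.5,0,0,0,1]
    - [1,0,0,0,1]
    - [0,0,-0.3,0,1]
    - [0,0,-0.3,0,1]
    - [0,0,-0.3,0,1]
    - [0,0,-0.3,0,1]

```text
time: 29.55
eef_pos: [0.6223, 0.0794, 0.2624]
tcp_rot: [0.699, 0.113, -0.697, 0.113]
contact_force: [-0.1, -0.8, 0.5]
opening: 0.995
```

Call:
drive_tool:
  steps:
    - [0,0,-0.3,0,1]
    - [0,0,-0.3,0,1]
    - [0,0,-0.3,0,1]
    - [0,0,-0.3,0,1]
    - [0,0,-0.3,0,1]

```text
time: 30.05
eef_pos: [0.6352, 0.0839, 0.2618]
tcp_rot: [-0.697, -0.113, 0.699, -0.113]
contact_force: [-5.4, -1.4, 4.8]
opening: 1.008
```

Call:
drive_tool:
  steps:
    - [0,0,-0.3,0,1]
    - [0,0,-0.3,0,1]
    - [0,0,-0.3,0,1]
    - [0,0,-0.3,0,1]

```text
time: 30.45
eef_pos: [0.6469, 0.0878, 0.2607]
tcp_rot: [-0.698, -0.113, 0.699, -0.113]
contact_force: [-2.4, -0.5, 0.3]
opening: 0.998
```

```bash
python3 - <<'E'
from h import *
st()
E
```

```text
30.45 pos [0.6469 0.0878 0.2607] own [-0.145  -0.0048  0.2607] F [-2.4 -0.5  0.3] op 0.998 y ang-A -179.9 tilt -1.0
```

Call:
drive_tool:
  steps:
    - [0,0,-0.3,0,1]
    - [0,0,-0.3,0,1]
    - [0,0,0,0,1]
    - [0,0,0,0,1]

```text
time: 30.85
eef_pos: [0.6532, 0.0899, 0.2614]
tcp_rot: [0.698, 0.113, -0.698, 0.113]
contact_force: [-0.7, 0.5, 0.9]
opening: 1.001
```

Call:
drive_tool:
  steps:
    - [-1,0,0,0,1]
    - [-2,0,0,0,1]
    - [-1,0,0,0,1]
    - [0,0,-1,0,1]
    - [0,0,-1.5,0,1]
    - [0,0,0,0,1]

```text
time: 31.45
eef_pos: [0.6775, 0.098, 0.3004]
tcp_rot: [-0.698, -0.113, 0.698, -0.113]
contact_force: [-1.4, -0.3, 0.4]
opening: 1.0
```

```bash
python3 knob.py; python3 bowl.py 2>/dev/null | sed -n 2,2p;python3 - <<'E'
from h import *
print(delta(disp(-.145,-.036,.249)))
E
```

```text
31.45 pos [0.6775 0.098  0.3004] own [-0.1449 -0.0371  0.3004] F [-1.4 -0.3  0.4] op 1.0 y ang-A -179.8 tilt -1.0
scene up (np.int64(309), np.int64(232)) 89.0; scene down (np.int64(306), np.int64(260)) 50.0; scene right (np.int64(305), np.int64(261)) 50.0; scene left (np.int64(310), np.int64(233)) 72.0; 
top up (np.int64(187), np.int64(144)) 63.0; top down (np.int64(190), np.int64(148)) 59.0; top right (np.int64(185), np.int64(135)) 68.0; top left (np.int64(193), np.int64(158)) 60.0; 
brown 253 (np.float64(341.7114624505929), np.float64(321.60869565217394))
[((327, 323, 33, 24), 494.5), ((341, 308, 14, 15), 152.0), ((285, 303, 14, 13), 71.0), ((317, 292, 56, 38), 640.5)]
[ 5.13  0.02 -0.03]
```

Brown pixels in the bowl rose from 142 to 253, with the new blob around (334,330), so walnut 2 is in. Third click: the same press as the first.

Call:
drive_tool:
  steps:
    - [1,0,0,0,1]
    - [1.5,0,0,0,1]
    - [1.5,0,0,0,1]
    - [1.2,0,0,0,1]
    - [0.3,0,0,0,1]
    - [0.3,0,0,0,1]
    - [0.3,0,0,0,1]
    - [0.3,0,0,0,1]

```text
time: 32.4
eef_pos: [0.6771, 0.0978, 0.2389]
tcp_rot: [0.699, 0.113, -0.697, 0.113]
contact_force: [-1.0, 0.8, 4.8]
opening: 0.997
```

Call:
drive_tool:
  steps:
    - [0.3,0,0,0,1]
    - [0.3,0,0,0,1]
    - [0.3,0,0,0,1]
    - [0.3,0,0,0,1]

```text
time: 32.8
eef_pos: [0.6779, 0.0979, 0.2278]
tcp_rot: [0.7, 0.113, -0.696, 0.113]
contact_force: [-0.0, 0.4, 5.7]
opening: 0.999
```

Call:
drive_tool:
  steps:
    - [0.3,0,0,0,1]
    - [0.3,0,0,0,1]
    - [0.3,0,0,0,1]
    - [0.3,0,0,0,1]
    - [0.3,0,0,0,1]
    - [0,0,0,0,1]

```text
time: 33.4
eef_pos: [0.6758, 0.0975, 0.2087]
tcp_rot: [-0.697, -0.113, 0.699, -0.113]
contact_force: [0.0, 0.4, 0.1]
opening: 1.005
```

```bash
python3 - <<'E'
from h import *
st()
E
```

```text
33.4 pos [0.6758 0.0975 0.2087] own [-0.1448 -0.0354  0.2087] F [0.  0.4 0.1] op 1.005 y ang-A -179.9 tilt -1.0
```

Call:
drive_tool:
  steps:
    - [-1.5,0,0,0,1]
    - [-2.5,0,0,0,1]
    - [-2.5,0,0,0,1]
    - [-2.5,0,0,0,1]
    - [-1.5,1,0,0,1]
    - [0,3,0,0,1]
    - [0,3,0,0,1]
    - [0,3,0,0,1]
    - [0,3,0,0,1]
    - [0,0,0,0,1]

```text
time: 34.4
eef_pos: [0.7181, -0.0305, 0.3151]
tcp_rot: [-0.698, -0.111, 0.698, -0.112]
contact_force: [-0.7, 0.3, 0.3]
opening: 0.999
```

```bash
python3 knob.py; python3 bowl.py 2>/dev/null | sed -n 2,2p; python3 - <<'E'
from h import *
s=cam("scene");t=cam("top");b=s["bgr"].astype(int)
print("left blob now/before",b[308:312,290:294].mean((0,1)).round(),cv2.imread("pics/scene0.png")[308:312,290:294].mean((0,1)).round())
for n,c in(("top",t),("scene",s)):
  m=((c["bgr"].max(2)<52)).astype(np.uint8)
  u,v=proj(c,disp(-.095,0,.25)).astype(int); w=m[v-26:v+27,u-16:u+14]; k,l,st_,ce=cv2.connectedComponentsWithStats(w)
  print(n,(u,v),[(x[:5].tolist()) for x in st_[1:] if x[4]>25])
z=cv2.imread("pics/top0.png");u,v=proj(t,disp(-.095,0,.25)).astype(int);w=((z.max(2)<52)).astype(np.uint8)[v-26:v+27,u-16:u+14];print("top0",[x.tolist() for x in cv2.connectedComponentsWithStats(w)[2][1:] if x[4]>25])
# ladle / mould
o=lambda im:(lambda m:(m.sum(),np.argwhere(m).mean(0).round(1)))((im[100:200,310:370,2].astype(int)-im[100:200,310:370,0]>110))
print(o(t["bgr"]),o(z))
E
```

```text
34.4 pos [ 0.7181 -0.0305  0.3151] own [-0.2796 -0.0356  0.3151] F [-0.7  0.3  0.3] op 0.999 y ang-A -180.1 tilt -1.0
scene up (np.int64(309), np.int64(232)) 41.0; scene down (np.int64(306), np.int64(260)) 50.0; scene right (np.int64(305), np.int64(261)) 57.0; scene left (np.int64(310), np.int64(233)) 42.0; 
top up (np.int64(187), np.int64(144)) 28.0; top down (np.int64(190), np.int64(148)) 34.0; top right (np.int64(185), np.int64(135)) 113.0; top left (np.int64(193), np.int64(158)) 109.0; 
brown 374 (np.float64(345.63903743315507), np.float64(326.5534759358289))
[((330, 326, 30, 18), 289.0), ((340, 308, 15, 15), 155.5), ((318, 292, 55, 42), 640.5)]
left blob now/before [169. 194. 205.] [ 90. 103. 109.]
top (np.int64(187), np.int64(146)) [[12, 21, 9, 11, 63], [0, 27, 6, 10, 45]]
scene (np.int64(310), np.int64(246)) [[11, 6, 12, 24, 177], [11, 28, 10, 18, 75]]
top0 [[10, 12, 14, 31, 197], [0, 27, 7, 10, 51]]
(np.int64(163), array([70., 36.])) (np.int64(195), array([60.3, 32.7]))
```

```bash
python3 - <<'E'
from h import *
for n,box in(("scene",(195,235,120,185)),("top",(145,190,322,362))):
  for im in(cv2.imread(f"pics/{n}0.png"),cam(n)["bgr"]):
    a,b,c,d=box; hsv=cv2.cvtColor(im[a:b,c:d],cv2.COLOR_BGR2HSV); m=(hsv[...,1]>205)&(hsv[...,2]>110); p=np.argwhere(m)
    print(n,m.sum(),p.min(0)+[a,c],p.max(0)+[a,c],p.mean(0).round(1)+[a,c])
E
python3 - <<'E'
from h import *
# ladle: grey bright pixels in tray middle, scene view
for im in(cv2.imread("pics/scene0.png"),cam("scene")["bgr"]):
  a=im[200:255,145:212]; hsv=cv2.cvtColor(a,cv2.COLOR_BGR2HSV); m=(hsv[...,1]<60)&(hsv[...,2]>90); m[:,50:]=0; p=np.argwhere(m); print(m.sum(),p.mean(0).round(1))
E
```

```text
461 [36.7 21.5]
505 [35.8 21.8]Traceback (most recent call last):
  File "<stdin>", line 5, in <module>
    return umr_minimum(a, axis, None, out, keepdims, initial, where)
ValueError: zero-size array to reduction operation minimum which has no identity
```

```bash
python3 - <<'E'
from h import *
for im in(cv2.imread("pics/scene0.png"),cam("scene")["bgr"]):
  lab=cv2.cvtColor(im[195:235,120:185],cv2.COLOR_BGR2LAB).astype(int); m=lab[...,1]>158; p=np.argwhere(m); print(m.sum(),p.mean(0).round(1) if len(p) else lab[...,1].max())
st()
from plant import sign_off
print(sign_off())
E
```

```text
86 [19.6 24. ]
27 [12.1 24.6]
34.8 pos [ 0.7173 -0.0247  0.3156] own [-0.2739 -0.0366  0.3156] F [ 0.  -0.5  0.2] op 0.999 y ang-A -179.8 tilt -1.0
the job is handed in; nothing more can be done
None
```

The job is done and handed in at about 35 s of the 69 s limit. The glass bowl stands under the spout with three walnuts in it, and the knob is in its third click. The sign-off reported no verdict.

**What I did:** I pinched the tray bowl by its rim and rolled it level onto the base plate beside the spout. I let go, then pushed it under the spout with an open finger. I turned the knob with one finger of the open gripper: right wing down, upper wing to the right, right wing down.

**Last checks:**
- **Bowl:** its outline in the scene view matches one centred under the spout at the left and top edges, to within a few millimetres. The difference mask came out up to 9 px short on the other two sides. I did not measure its final tilt separately.
- **Walnuts:** brown pixels inside the bowl rose by equal steps, 142, 253, 374, one step per click. I did not count the walnuts left in the hopper.
- **Knob:** each turn ended with the force dropping to zero. In the top view the bar now stands upright and nothing shows at the level wing positions.
- **Robot:** the force reads about zero and the arm is clear of everything.
- **Ladle:** its image centroid moved less than 1 px.
- **Egg mould:** my colour check was inconclusive: far fewer orange pixels, and a centroid 7 px off in image rows. That is probably the arm's shadow on it, since the gripper never went near the mould. I handed in without resolving this.

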